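Shut, weigh and sort the solvent bottles

ROBOT

A 6-joint arm with a two-finger parallel gripper is mounted at the origin on the work surface. World frame = base frame: x ahead of the robot, y to its left, z up, the work surface at z = 0. Lengths are in mm, angles in rad, forces in N, time in s.
With the tool pointing down it reaches from about 350 to 875 mm from the base axis. Payload 4.2 kg.
Tool frame: the origin (TCP) lies at the very end of the fingers, on their centre line; the grasp point (between the pads) lies 19 mm behind it; z points along the fingers, y is the line along which they close (so a half turn about z gives the same grasp; the last joint's range is limited). The gripper opens to 85 mm and grips with 20 to 120 N. Pads are 22 mm wide; open, the fingers measure 114 mm over their backs; the gripper's body (76 mm by 85 mm) begins 54 mm behind the grasp point. The pads swing forward as they close: fully open they stand 13 mm farther back than shut.
Start: joints at [0.259, 0.385, 0.008, 0, -1.194, -0.259], TCP at [624.979, 0.025, 231.312] pointing down, gripper open.
Joint ranges: [-3.14, 3.14], [-1.21, 2.06], [-1.07, 1.41], [-3.16, 2.05], [-2.99, -0.16], [-3.1, 3.1]. Speed limits (rad/s): [2.79, 2.79, 3.14, 3.14, 3.14, 3.14].

INTERFACE

Orientations are given as a unit quaternion [x, y, z, w].
In Python, from bench import monitor, get_image, camera_info, job_done gives the robot as it stands.
- The arm moves only by the tool send_rows, never from a script. Its argument "series" is a list of rows, each a list of 3 entries, a list of its own where there are three numbers: the shift along the tool's x, y, z in mm, then the turn, a rotation vector about the tool's x, y, z in rad, then the finger opening in mm, from 0 to 85.4. A call has 1 to 8 rows; each row shifts and turns the commanded pose from where the row before left it, along the tool's axes as they then stand; what a row does not reach is not made up. A row lasts 1/10 s, in which the tool goes at most 50 mm and 8.59 degrees, less where a joint would pass 70% of its speed; a pose out of reach is approached as far as the arm can. A call with a gripper value outside its range is refused whole. The fingers move at their own pace and stop on an object; the grip force is fixed at half the most. Time passes only in rows, so rows that do not move let the fingers close. It gives the time, the measured TCP pose, the force, the opening and the grip force at its end, in the units of the state.
- monitor.read_state(): the state, without advancing time (a new reading comes with each control period).
- get_image(name): name is "scene" or "side" or "wrist"; returns the picture (420x560x3 uint8, red, green, blue); there is no depth.
- camera_info(name): a dict with "intrinsics" (3x3 intrinsics, pixels), "R" (3x3) and "t" (3): a world point X has camera coordinates R X + t. Camera axes: x right, y down, z forward; pixel columns grow to the right and rows downward; lengths in mm; the calibration is good to about 2 mm. A picture is of the moment at which its call begins: read the wrist's pose just before it. camera_info takes no time and is no camera call; for the wrist camera it gives the pose at the moment of the call.
- job_done(): hands the job in; it is judged then, once.
The state is a dict: "clock": time; "joints": joint angles; "joint_vel": joint speeds; "joint_efforts": joint torques, N m; "position": TCP position; "ee_rot": TCP orientation; "contact_force": force on the tool from outside, world axes, zero at the start; "wrist_torque": the same for the moment, N m; "gripper_width": finger opening in mm; "grasp_force": force on a finger pad.
Only numpy, scipy, OpenCV 4.12 (cv2) and the standard library are available. Lean on these libraries where they do the work, as an engineer would, in place of code of your own. Each camera call takes 0.05 s, during which the arm holds its last target. There are 200 camera calls.

TASK

First press every raised cap on the solvent bottles fully home, so that no open bottle is ever lifted. Then lift each bottle to feel whether it is full or empty: stand the full ones in the shallow solvent tray and pull their caps fully up, ready for use; stand the empties, caps still shut, in the divided returns crate. Leave everything standing upright and do not disturb the other things on the bench.

Things in the scene. Friction and masses are not known exactly. Their poses are not given: they have to be found in the camera images.
- bottle_1: Squat amber glass bottle with a paper label band, 60 mm diameter, straight-sided to 70 mm up, then a shoulder to 79 mm, and a captive black cap on top. Origin: centre of its underside, z up along its axis. All look alike: a full one weighs 0.39 to 0.48 kg, an empty one 0.13 to 0.17 kg; only lifting tells which. May be absent (no reading).
- cap_1 (a joint): Travel in m of the captive cap of bottle_1 along the bottle's axis: 0 = pressed home (shut), 0.010 = pulled fully up (open). It is stiff: about 2.2 N slides it and it stays wherever it is left, with a hard stop at each end. Pulled by its cap, a full bottle stays standing while the cap slides open; an empty one comes up with its cap still shut.
- cap_1_top (a point): Centre of the top face of bottle_1's cap, a ribbed black cylinder 26 mm in diameter and 18 mm tall on the bottle's axis. It stands 98 mm above the bottle's underside when shut, 108 mm when open.
- bottle_2: Squat amber glass bottle with a paper label band, 60 mm diameter, straight-sided to 70 mm up, then a shoulder to 79 mm, and a captive black cap on top. Origin: centre of its underside, z up along its axis. All look alike: a full one weighs 0.39 to 0.48 kg, an empty one 0.13 to 0.17 kg; only lifting tells which. May be absent (no reading).
- cap_2 (a joint): Travel in m of the captive cap of bottle_2 along the bottle's axis: 0 = pressed home (shut), 0.010 = pulled fully up (open). It is stiff: about 2.2 N slides it and it stays wherever it is left, with a hard stop at each end. Pulled by its cap, a full bottle stays standing while the cap slides open; an empty one comes up with its cap still shut.
- cap_2_top (a point): Centre of the top face of bottle_2's cap, a ribbed black cylinder 26 mm in diameter and 18 mm tall on the bottle's axis. It stands 98 mm above the bottle's underside when shut, 108 mm when open.
- bottle_3: Squat amber glass bottle with a paper label band, 60 mm diameter, straight-sided to 70 mm up, then a shoulder to 79 mm, and a captive black cap on top. Origin: centre of its underside, z up along its axis. All look alike: a full one weighs 0.39 to 0.48 kg, an empty one 0.13 to 0.17 kg; only lifting tells which. May be absent (no reading).
- cap_3 (a joint): Travel in m of the captive cap of bottle_3 along the bottle's axis: 0 = pressed home (shut), 0.010 = pulled fully up (open). It is stiff: about 2.2 N slides it and it stays wherever it is left, with a hard stop at each end. Pulled by its cap, a full bottle stays standing while the cap slides open; an empty one comes up with its cap still shut.
- cap_3_top (a point): Centre of the top face of bottle_3's cap, a ribbed black cylinder 26 mm in diameter and 18 mm tall on the bottle's axis. It stands 98 mm above the bottle's underside when shut, 108 mm when open.
- bottle_4: Squat amber glass bottle with a paper label band, 60 mm diameter, straight-sided to 70 mm up, then a shoulder to 79 mm, and a captive black cap on top. Origin: centre of its underside, z up along its axis. All look alike: a full one weighs 0.39 to 0.48 kg, an empty one 0.13 to 0.17 kg; only lifting tells which. May be absent (no reading).
- cap_4 (a joint): Travel in m of the captive cap of bottle_4 along the bottle's axis: 0 = pressed home (shut), 0.010 = pulled fully up (open). It is stiff: about 2.2 N slides it and it stays wherever it is left, with a hard stop at each end. Pulled by its cap, a full bottle stays standing while the cap slides open; an empty one comes up with its cap still shut.
- cap_4_top (a point): Centre of the top face of bottle_4's cap, a ribbed black cylinder 26 mm in diameter and 18 mm tall on the bottle's axis. It stands 98 mm above the bottle's underside when shut, 108 mm when open.
- bottle_5: Squat amber glass bottle with a paper label band, 60 mm diameter, straight-sided to 70 mm up, then a shoulder to 79 mm, and a captive black cap on top. Origin: centre of its underside, z up along its axis. All look alike: a full one weighs 0.39 to 0.48 kg, an empty one 0.13 to 0.17 kg; only lifting tells which. May be absent (no reading).
- cap_5 (a joint): Travel in m of the captive cap of bottle_5 along the bottle's axis: 0 = pressed home (shut), 0.010 = pulled fully up (open). It is stiff: about 2.2 N slides it and it stays wherever it is left, with a hard stop at each end. Pulled by its cap, a full bottle stays standing while the cap slides open; an empty one comes up with its cap still shut.
- cap_5_top (a point): Centre of the top face of bottle_5's cap, a ribbed black cylinder 26 mm in diameter and 18 mm tall on the bottle's axis. It stands 98 mm above the bottle's underside when shut, 108 mm when open.
- solvent_tray: Solvent tray: shallow undivided grey tray, 190 mm (its x) by 250 mm (its y), rim 14 mm high, walls and floor 5 mm thick, fixed to the bench. Origin at the centre of its underside. Room for two by two bottles.
- returns_crate: Returns crate: grey, 150 mm (its x) by 260 mm (its y), walls 30 mm high, walls and floor 5 mm thick, fixed to the bench. A divider 17 mm high at its y = 0 makes two cells, one bottle each, centred 64 mm either side. A steel carrying arch at each short end, 39 mm high. Origin at the centre of its underside.
- mouse: Bystander: black computer mouse, 100 x 58 mm, about 30 mm high. Origin at the centre of its underside.
- tape_roll: Bystander: roll of paper tape lying flat, 68 mm across, 19 mm high. Origin at the centre of its underside.
- torch: Bystander: small black torch lying on its side along its x, about 125 mm long, 36 mm at the head. Origin under its middle.
Not all that is in view belongs to the job. What is shaped like the bottle_1 but red is not meant.

How it is judged (in metres and radians):
On the way:
1. every cap is pressed home (within 2 mm) with all the bottles standing unlifted (value of joint each of cap_1, cap_2, cap_3, cap_4, cap_5 below 0.002 m and height (world z) of each of bottle_1, bottle_2, bottle_3, bottle_4, bottle_5 below 0.02 m), for 0.2 s.
At the end, for the whole second after the job is handed in: Every full bottle stands upright (within 7 degrees), at rest on the floor of the solvent tray with its cap up (at least 8 of its 10 mm), and every empty bottle stands so on the floor of the returns crate with its cap home (within 2 mm) (x of bottle_1 in the frame of solvent_tray between -0.065 and 0.065 m and y of bottle_1 in the frame of solvent_tray between -0.095 and 0.095 m and z of each of bottle_1, bottle_4, bottle_5 in the frame of solvent_tray below 0.01 m and angle between each of bottle_1, bottle_4, bottle_5, bottle_2, bottle_3's own z axis and vertical below 0.12 rad and linear speed of each of bottle_1, bottle_4, bottle_5, bottle_2, bottle_3 below 0.03 m/s and value of joint each of cap_1, cap_4, cap_5 above 0.008 m and x of bottle_4 in the frame of solvent_tray between -0.065 and 0.065 m and y of bottle_4 in the frame of solvent_tray between -0.095 and 0.095 m and x of bottle_5 in the frame of solvent_tray between -0.065 and 0.065 m and y of bottle_5 in the frame of solvent_tray between -0.095 and 0.095 m and x of bottle_2 in the frame of returns_crate between -0.05 and 0.05 m and y of bottle_2 in the frame of returns_crate between -0.11 and 0.11 m and z of each of bottle_2, bottle_3 in the frame of returns_crate below 0.01 m and value of joint each of cap_2, cap_3 below 0.002 m and x of bottle_3 in the frame of returns_crate between -0.05 and 0.05 m and y of bottle_3 in the frame of returns_crate between -0.11 and 0.11 m); the robot touches nothing.
It fails at once if a bottle is lifted more than 45 mm while its cap is up ((height (world z) of bottle_1 above 0.045 m and value of joint cap_1 above 0.006 m and angle between bottle_1's own z axis and vertical below 0.8 rad) or (height (world z) of bottle_2 above 0.045 m and value of joint cap_2 above 0.006 m and angle between bottle_2's own z axis and vertical below 0.8 rad) or (height (world z) of bottle_3 above 0.045 m and value of joint cap_3 above 0.006 m and angle between bottle_3's own z axis and vertical below 0.8 rad) or (height (world z) of bottle_4 above 0.045 m and value of joint cap_4 above 0.006 m and angle between bottle_4's own z axis and vertical below 0.8 rad) or (height (world z) of bottle_5 above 0.045 m and value of joint cap_5 above 0.006 m and angle between bottle_5's own z axis and vertical below 0.8 rad)).
It fails at once if the mouse, tape roll or torch is shoved or carried more than 7 cm from its place (distance of any of mouse, tape_roll, torch from where it was at the start of the episode above 0.07 m).
Of bottle_1, bottle_2, bottle_3, bottle_4, bottle_5 only 4 to 5 are there at a start; the rules pass over those that are not, and their reading is None.
At some moment in a run one of bottle_1, bottle_2, bottle_3, bottle_4, bottle_5 may be knocked a few centimetres aside while the robot is not near it.
Once in a run the grip may slacken for a moment while it holds something.
It also fails if it takes over 210 s, if anything falls off the work surface, if the arm or the gripper's body presses on something with over 40 N, if the wrist force passes 120 N, or if a joint passes its speed limit or range.

## Working session

There is one attempt and no reset: what is moved stays moved. The work goes in short steps, Python scripts to look and compute and a tool call to move; the robot and the scene stay as the last step left them, time stands still between calls to the robot, and variables do not carry over. Pictures are saved under pics/ and viewed, at most 14 in all, crops included, and the job is handed in when it is done.

Besides the shell and the picture viewer there is one more tool, called after "Call:" as name(argument=value, ...), one argument or row to a line, values as JSON. send_rows: Moves the arm, as the interface text tells. Its arguments: {"type":"object","properties":{"series":{"type":"array"}},"required":["series"]}

```bash
mkdir -p pics; ls
python3 - <<'E'
from bench import monitor,get_image,camera_info
import cv2,json
s=monitor.read_state(); print(s)
for n in ("scene","side","wrist"):
    c=camera_info(n); print(n,c)
    cv2.imwrite(f"pics/{n}0.png",get_image(n)[:,:,::-1])
E
```

```text
pics
{'clock': 0.0, 'joints': array([ 2.58586423e-01,  3.85557342e-01,  6.61627518e-03, -5.29232719e-04,
       -1.19400590e+00, -2.58625776e-01]), 'joint_vel': array([-1.71563004e-04, -7.40416757e-04,  1.19982406e-03, -5.09392353e-04,
        3.33853313e-05, -1.22644922e-03]), 'joint_efforts': array([-9.55001960e-04, -3.92286408e+01,  1.88399577e+01,  4.18616563e+00,
       -4.72148502e-03,  8.27910434e-07]), 'position': array([6.24405569e+02, 1.64588060e-02, 2.30212893e+02]), 'ee_rot': array([-0.7070234 ,  0.70718929,  0.00075323, -0.00080588]), 'contact_force': array([ 0.08023542,  0.08713974, -0.32163958]), 'wrist_torque': array([-0.01973414,  0.01511765, -0.03665174]), 'grasp_force': 0.0, 'gripper_width': 85.5395222061482}
scene {'intrinsics': array([[502.93614614,   0.        , 277.01757917],
       [  0.        , 502.93614614, 214.34430237],
       [  0.        ,   0.        ,   1.        ]]), 'R': array([[ 0.82590533,  0.56350829,  0.01840624],
       [ 0.44311584, -0.62857453, -0.63917323],
       [-0.34860973,  0.53605267, -0.7688425 ]]), 't': array([-468.6664542 , -179.92405375, 1434.20020205])}
side {'intrinsics': array([[419.13727027,   0.        , 281.40082962],
       [  0.        , 419.13727027, 204.67145354],
       [  0.        ,   0.        ,   1.        ]]), 'R': array([[ 0.97872615, -0.20514645,  0.00317106],
       [-0.13346258, -0.6483187 , -0.74958028],
       [ 0.15582959,  0.73321061, -0.66190584]]), 't': array([-543.82318434,  151.06131253,  910.21726433])}
wrist {'intrinsics': array([[332.91030341,   0.        , 277.20866947],
       [  0.        , 332.91030341, 209.87628546],
       [  0.        ,   0.        ,   1.        ]]), 'R': array([[-9.99997158e-01,  1.64023417e-04,  2.37843922e-03],
       [ 7.96915243e-04,  9.63243298e-01,  2.68629325e-01],
       [-2.24695414e-03,  2.68630457e-01, -9.63240691e-01]]), 't': array([624.27217617, -35.61951296, 378.70908795])}
```

View pics/scene0.png

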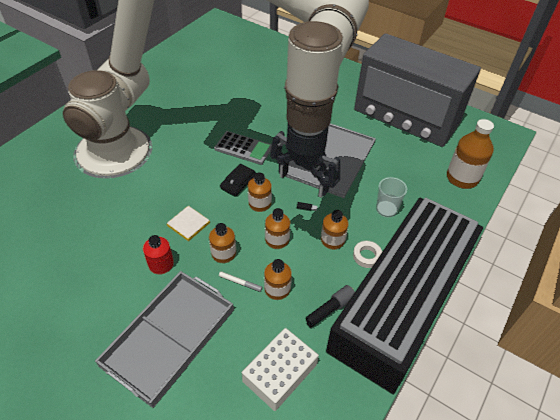

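View pics/side0.png

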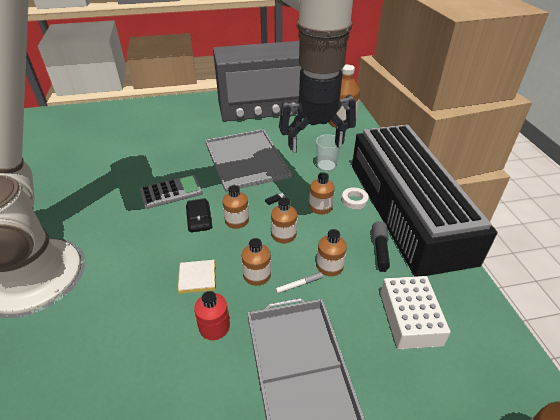

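Scene shows five squat amber bottles at about (260,192), (222,243), (278,229), (335,230) and (278,279). Three things could be mistaken for them: the red bottle (158,255), the big amber jug (470,160) and the glass beaker (391,196). I choose the five amber ones. In the side view they are at (235,208), (257,262), (284,221), (321,194) and (332,252). The tray is under the gripper and the crate is in front. Next I'll look at close crops.

Run:
```python
import cv2
a=cv2.imread("pics/scene0.png"); b=cv2.imread("pics/side0.png")
cv2.imwrite("pics/sc.png",cv2.resize(a[165:305,195:365],None,fx=4,fy=4,interpolation=cv2.INTER_CUBIC))
cv2.imwrite("pics/si.png",cv2.resize(b[165:290,205:365],None,fx=4,fy=4,interpolation=cv2.INTER_CUBIC))
```

```text
(no output)
```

View pics/sc.png

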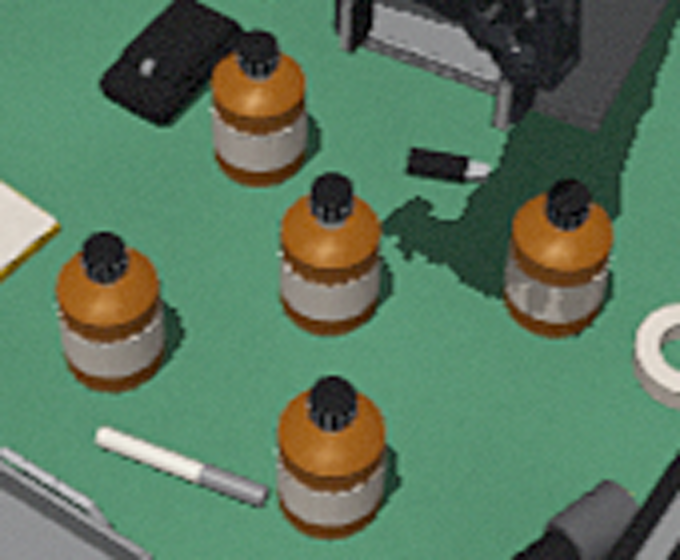

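View pics/si.png

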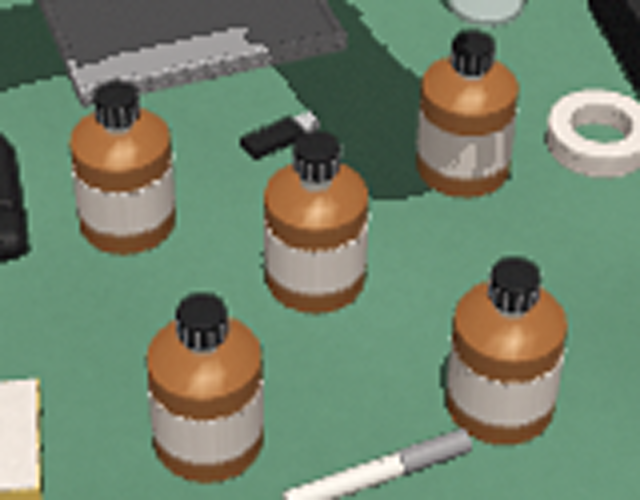

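Crop: five amber bottles with ribbed caps. The cap-top pixels I read go into the triangulation. The middle bottle clearly shows a grey neck (cap raised), but I will press all five anyway.

```bash
cat > h.py <<'E'
import numpy as np, cv2
from bench import monitor,get_image,camera_info
def P(n):
    c=camera_info(n); return c["intrinsics"]@np.c_[c["R"],c["t"]]
def tri(obs):
    A=[]
    for p,(u,v) in obs: A+= [u*p[2]-p[0], v*p[2]-p[1]]
    w=np.linalg.svd(np.array(A)/np.linalg.norm(A,axis=1)[:,None])[2][-1]; return w[:3]/w[3]
def proj(p,X):
    q=p@np.append(X,1); return q[:2]/q[2]
def atz(p,uv,z):   # pixel -> world at height z
    u,v=uv; A=np.array([u*p[2]-p[0],v*p[2]-p[1]])
    return np.append(np.linalg.solve(A[:,:2],-A[:,2]*z-A[:,3]),z)
E
python3 - <<'E'
from h import *
np.set_printoptions(precision=1,suppress=True)
a,b=P("scene"),P("side")
sc=[(258,43),(331,184),(570,191),(104,244),(333,388)]
si=[(118,93),(316,146),(473,44),(202,307),(515,270)]
for s,t in zip(sc,si):
    u=(195+s[0]/4,165+s[1]/4); v=(205+t[0]/4,165+t[1]/4)
    X=tri([(a,u),(b,v)]); print(X, proj(a,X)-u, proj(b,X)-v)
# crate/tray rough
for uv in [(180,277),(234,311),(153,402),(99,359)]: print("crate",atz(a,uv,30))
for uv in [(206,136),(263,130),(290,178),(226,188)]: print("tray",atz(b,uv,14))
for uv in [(332,285-0)]: pass
print("mouse",atz(a,(238,180),30),"tape",atz(a,(367,253),15),"torch",atz(a,(330,305),18),"red",atz(a,(158,240),98))
E
```

```text
[455.9  83.3 101.4] [-0.   0.1] [-2.3 -0.7]
[557.1  13.8 101.2] [-0.3  0.6] [-3.1 -0.4]
[671.5  94.   95.7] [-0.4  0.5] [-3.1 -0.6]
[477.1 -96.5 100.3] [-0.1  0.7] [-2.2 -0.1]
[ 639.2 -104.9  102. ] [-0.3  1. ] [-2.2 -0.1]
crate [ 453.3 -221.9   30. ]
crate [ 605.4 -220.7   30. ]
crate [ 597.3 -462.6   30. ]
crate [ 449.5 -460.8   30. ]
tray [412.7 461.3  14. ]
tray [592.4 460.6  14. ]
tray [621.8 201.2  14. ]
tray [445.9 193.3  14. ]
mouse [377.7  94.   30. ] tape [765.9  91.1  15. ] torch [765.2 -83.1  18. ] red [ 385.5 -204.6   98. ]
```

View pics/wrist0.png

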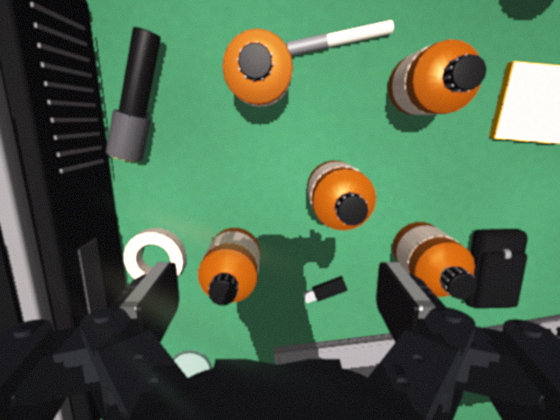

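Wrist view: caps at (256,62), (466,73), (351,209), (223,289) and (459,283). The mouse (498,265) is close to the bottle at (435,260).

Run:
```python
from h import *
np.set_printoptions(precision=1,suppress=True)
a,b,w=P("scene"),P("side"),P("wrist")
sc=[(258,43),(331,184),(570,191),(104,244),(333,388)]
si=[(118,93),(316,146),(473,44),(202,307),(515,270)]
wr=[(459,283),(351,209),(223,289),(466,73),(256,62)]
for s,t,q in zip(sc,si,wr):
    u=(195+s[0]/4,165+s[1]/4); v=(205+t[0]/4,165+t[1]/4)
    X=tri([(a,u),(w,q)]); print(X, proj(a,X)-u, proj(w,X)-q,proj(b,X)-v)
    X=tri([(a,u),(w,q),(b,v)]); print("  3:",X, proj(a,X)-u, proj(w,X)-q,proj(b,X)-v)
```

```text
[476.2  60.1 133.3] [1.1 0. ] [4.4 0.1] [ 6.9 -6.5]
  3: [457.8  73.7 109.8] [-1.7  0.3] [8.5 1.3] [-1.2 -1. ]
[566.    2.2 120.6] [0.2 0. ] [ 0.8 -0. ] [ 2.  -4.3]
  3: [558.6   5.5 108.6] [-1.7  1.1] [6.3 0. ] [-1.6 -0.7]
[674.3  73.3 118.9] [-2.7  0.2] [-4.2  0.3] [ 1.1 -3.3]
  3: [670.  80. 107.] [-3.4  0.9] [3.2 0.4] [-1.8 -0.8]
[481.7 -99.  107.9] [0.6 0.3] [3.7 0. ] [ 0.2 -2.2]
  3: [479.  -99.4 102.9] [-0.4  1.2] [3.7 0.3] [-1.1 -0.1]
[ 640.6 -106.4  108.6] [-0.1 -0. ] [-0.5  0. ] [-1.  -1.9]
  3: [ 639.6 -107.   104.1] [-0.7  1.2] [1.2 0.1] [-1.6 -0.1]
```

Run:
```python
from h import *
np.set_printoptions(precision=1,suppress=True)
a,b,w=P("scene"),P("side"),P("wrist")
c=camera_info("wrist"); print("cam",-c["R"].T@c["t"])
sc=[(258,43),(331,184),(570,191),(104,244),(333,388)]
si=[(118,93),(316,146),(473,44),(202,307),(515,270)]
wr=[(459,283),(351,209),(223,289),(466,73),(256,62)]
for s,t,q in zip(sc,si,wr):
    u=(195+s[0]/4,165+s[1]/4); v=(205+t[0]/4,165+t[1]/4)
    print(atz(a,u,103),atz(b,v,103),atz(w,q,103))
m=cv2.imread("pics/wrist0.png")
t=[cv2.resize(m[y-45:y+45,x-55:x+55],None,fx=4,fy=4,interpolation=cv2.INTER_CUBIC)[:300,:400] for x,y in [(440,265),(340,205)]]
m2=[cv2.resize(m[y-37:y+38,x-50:x+50],(400,300),interpolation=cv2.INTER_CUBIC) for x,y in [(440,268),(346,200),(230,275),(450,75)]]
cv2.imwrite("pics/wc.png",np.vstack([np.hstack(m2[:2]),np.hstack(m2[2:])]))
```

```text
cam [625.2 -67.5 373. ]
[456.7  82.3 103. ] [460.6  77.8 103. ] [461.4  76.1 103. ]
[557.4  14.3 103. ] [563.1   8.9 103. ] [562.5   7.1 103. ]
[673.9  90.  103. ] [675.   81.2 103. ] [673.5  81.8 103. ]
[477.5 -96.3 103. ] [ 481.  -100.2  103. ] [481.9 -99.6 103. ]
[ 638.7 -103.1  103. ] [ 643.1 -106.9  103. ] [ 640.5 -107.2  103. ]
```

View pics/wc.png

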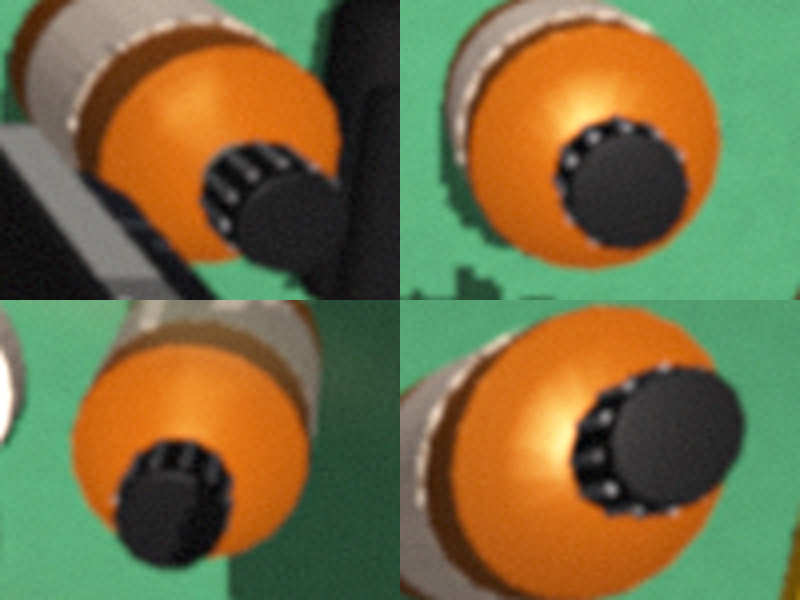

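Six views used. Cap positions to about 3 mm: P1 (459,78), P2 (561,9), P3 (675,83), P4 (480,-100), P5 (641,-107), all standing with tops at roughly 98–108. I'll close the fingers and press P2 first.

Call:
send_rows(
  series=[
    [[-5, 32, 0], [0, 0, 0], 0],
    [[-4, 32, 0], [0, 0, 0], 0],
    [[0, 0, 35], [0, 0, 0], 0],
    [[0, 0, 35], [0, 0, 0], 0],
    [[0, 0, 35], [0, 0, 0], 0],
    [[0, 0, 10], [0, 0, 0], 0],
    [[0, 0, 0], [0, 0, 0], 0],
  ],
)

```text
clock: 0.85
position: [560.1, 8.7, 114.9]
ee_rot: [0.707, -0.707, -0.001, 0.002]
contact_force: [-0.3, 0.6, 0.5]
gripper_width: 0.1
grasp_force: 0.0
```

Call:
send_rows(
  series=[
    [[0, 0, 5], [0, 0, 0], 0],
    [[0, 0, 5], [0, 0, 0], 0],
    [[0, 0, 3], [0, 0, 0], 0],
    [[0, 0, 3], [0, 0, 0], 0],
    [[0, 0, 0], [0, 0, 0], 0],
  ],
)

```text
clock: 1.35
position: [561.6, 9.2, 100.7]
ee_rot: [0.707, -0.707, 0.0, -0.001]
contact_force: [0.1, -0.1, 1.1]
gripper_width: 0.0
grasp_force: 0.6
```

Call:
send_rows(
  series=[
    [[0, 0, 2], [0, 0, 0], 0],
    [[0, 0, 2], [0, 0, 0], 0],
    [[0, 0, 0], [0, 0, 0], 0],
  ],
)

```text
clock: 1.65
position: [561.7, 9.2, 98.1]
ee_rot: [0.707, -0.707, 0.001, -0.001]
contact_force: [-2.0, 0.9, 8.5]
gripper_width: -0.3
grasp_force: 4.6
```

Call:
send_rows(
  series=[
    [[0, 0, -27], [0, 0, 0], 0],
    [[-23, 34, 0], [0, 0, 0], 0],
    [[-23, 34, 0], [0, 0, 0], 0],
    [[-23, 34, 0], [0, 0, 0], 0],
    [[0, 0, 14], [0, 0, 0], 0],
    [[0, 0, 6], [0, 0, 0], 0],
    [[0, 0, 3], [0, 0, 0], 0],
    [[0, 0, 0], [0, 0, 0], 0],
  ],
)

```text
clock: 2.45
position: [459.2, 77.6, 99.8]
ee_rot: [-0.707, 0.707, 0.0, -0.001]
contact_force: [0.4, -0.3, 0.5]
gripper_width: -0.1
grasp_force: 0.0
```

Call:
send_rows(
  series=[
    [[0, 0, 2], [0, 0, 0], 0],
    [[0, 0, 2], [0, 0, 0], 0],
    [[0, 0, 0], [0, 0, 0], 0],
  ],
)

```text
clock: 2.75
position: [460.0, 77.8, 98.0]
ee_rot: [0.707, -0.707, 0.001, -0.0]
contact_force: [-3.9, -0.8, 12.0]
gripper_width: 0.0
grasp_force: 6.1
```

Call:
send_rows(
  series=[
    [[0, 0, -27], [0, 0, 0], 0],
    [[-1, -43, 0], [0, 0, 0], 0],
    [[-1, -43, 0], [0, 0, 0], 0],
    [[-1, -43, 0], [0, 0, 0], 0],
    [[-1, -43, 0], [0, 0, 0], 0],
    [[-1, -43, 0], [0, 0, 0], 0],
    [[0, 0, 5], [0, 0, 0], 0],
    [[0, 0, 0], [0, 0, 0], 0],
  ],
)

```text
clock: 3.55
position: [673.6, 82.2, 115.9]
ee_rot: [-0.706, 0.708, 0.001, -0.001]
contact_force: [0.2, -0.1, -0.4]
gripper_width: 0.1
grasp_force: 0.0
```

Call:
send_rows(
  series=[
    [[0, 0, 9], [0, 0, 0], 0],
    [[0, 0, 6], [0, 0, 0], 0],
    [[0, 0, 3], [0, 0, 0], 0],
    [[0, 0, 2], [0, 0, 0], 0],
    [[0, 0, 2], [0, 0, 0], 0],
    [[0, 0, 0], [0, 0, 0], 0],
  ],
)

```text
clock: 4.15
position: [674.2, 83.1, 98.5]
ee_rot: [0.707, -0.707, 0.001, -0.001]
contact_force: [-3.0, -0.6, 7.7]
gripper_width: 0.6
grasp_force: 3.4
```

Call:
send_rows(
  series=[
    [[0, 0, -27], [0, 0, 0], 0],
    [[38, 7, 0], [0, 0, 0], 0],
    [[38, 7, 0], [0, 0, 0], 0],
    [[38, 7, 0], [0, 0, 0], 0],
    [[38, 7, 0], [0, 0, 0], 0],
    [[38, 5, 0], [0, 0, 0], 0],
    [[0, 0, 5], [0, 0, 0], 0],
    [[0, 0, 0], [0, 0, 0], 0],
  ],
)

```text
clock: 4.95
position: [640.3, -107.7, 117.7]
ee_rot: [-0.706, 0.708, 0.0, -0.0]
contact_force: [0.5, -0.6, -0.4]
gripper_width: 0.0
grasp_force: 0.0
```

Call:
send_rows(
  series=[
    [[0, 0, 9], [0, 0, 0], 0],
    [[0, 0, 6], [0, 0, 0], 0],
    [[0, 0, 3], [0, 0, 0], 0],
    [[0, 0, 2], [0, 0, 0], 0],
    [[0, 0, 2], [0, 0, 0], 0],
    [[0, 0, 0], [0, 0, 0], 0],
  ],
)

```text
clock: 5.55
position: [641.8, -106.3, 98.3]
ee_rot: [0.708, -0.707, 0.001, -0.001]
contact_force: [-2.4, 2.6, 7.3]
gripper_width: -0.3
grasp_force: 3.9
```

P4 (480,-100): dx=-161, dy=+7.

Call:
send_rows(
  series=[
    [[0, 0, -27], [0, 0, 0], 0],
    [[-2, 40, 0], [0, 0, 0], 0],
    [[-2, 40, 0], [0, 0, 0], 0],
    [[-2, 40, 0], [0, 0, 0], 0],
    [[-1, 41, 0], [0, 0, 0], 0],
    [[0, 0, 5], [0, 0, 0], 0],
    [[0, 0, 9], [0, 0, 0], 0],
    [[0, 0, 5], [0, 0, 0], 0],
  ],
)

```text
clock: 6.35
position: [480.8, -99.8, 103.7]
ee_rot: [0.707, -0.707, 0.0, -0.0]
contact_force: [-0.1, 0.5, -0.4]
gripper_width: 0.1
grasp_force: 0.0
```

Call:
send_rows(
  series=[
    [[0, 0, 3], [0, 0, 0], 0],
    [[0, 0, 2], [0, 0, 0], 0],
    [[0, 0, 2], [0, 0, 0], 0],
    [[0, 0, 0], [0, 0, 0], 0],
  ],
)

```text
clock: 6.75
position: [481.0, -99.9, 98.1]
ee_rot: [0.707, -0.707, 0.0, -0.0]
contact_force: [-1.4, 1.5, 5.7]
gripper_width: 0.1
grasp_force: 3.2
```

Call:
send_rows(
  series=[
    [[0, 0, -35], [0, 0, 0], 85],
    [[27, -7, -34], [0, 0, 0], 85],
    [[27, -7, -34], [0, 0, 0], 85],
    [[27, -7, -34], [0, 0, 0], 85],
    [[27, -7, -34], [0, 0, 0], 85],
    [[27, -8, -34], [0, 0, 0], 85],
    [[27, -8, 0], [0, 0, 0], 85],
    [[0, 0, 0], [0, 0, 0], 85],
  ],
)

```text
clock: 7.55
position: [525.0, -264.6, 302.3]
ee_rot: [-0.706, 0.708, -0.001, 0.0]
contact_force: [-0.6, 0.6, -0.4]
gripper_width: 85.3
grasp_force: 0.0
```

Run:
```python
from h import *
np.save("pics/w1.npy",P("wrist"))
for n in ("wrist","scene","side"):
    cv2.imwrite(f"pics/{n}1.png",get_image(n)[:,:,::-1])
a=cv2.imread("pics/scene1.png")[60:410,80:400]; b=cv2.imread("pics/side1.png")
cv2.imwrite("pics/v1.png",np.hstack([cv2.resize(a,(534,584))[:584],]))
```

```text
(no output)
```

View pics/wrist1.png

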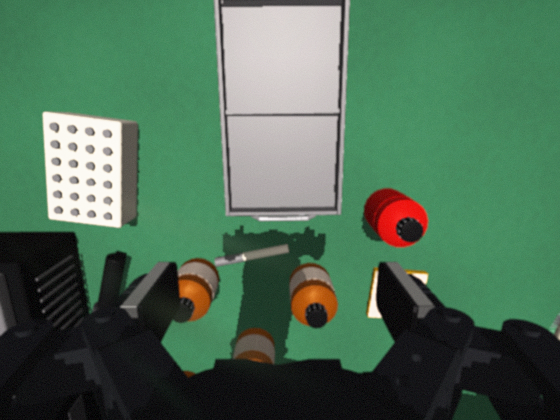

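View pics/scene1.png

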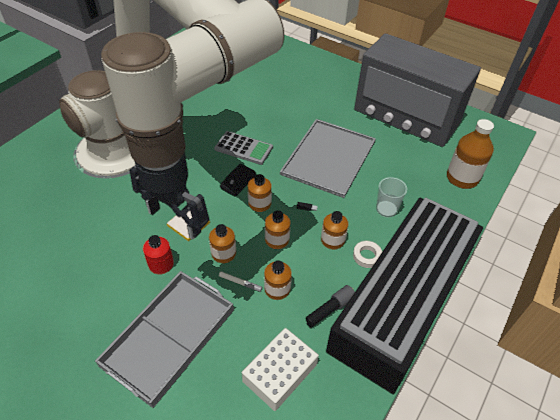

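Wrist view: crate divider runs from (226,114) to (344,114), near wall (226,217) to (341,216). Scene: tray corners at (318,122), (375,144), (337,192) and (282,162); all bottles are still in place.

Run:
```python
from h import *
np.set_printoptions(precision=1,suppress=True)
a,b,w=P("scene"),P("side"),np.load("pics/w1.npy")
for uv,z in [((226,114),17),((344,114),17),((226,217),30),((341,216),30),((218,3),30),((348,3),30)]: print("crate w",atz(w,uv,z))
S=[(180,277),(234,311),(153,402),(99,359)]
for uv in S: print("crate s",atz(a,uv,30))
T=[(318,122),(375,144),(337,192),(282,162)]; U=[(206,136),(263,130),(290,178),(226,188)]
for t,u in zip(T,U): X=tri([(a,t),(b,u)]); print("tray",X,proj(b,X)-u,atz(a,t,14))
X=np.mean([tri([(a,t),(b,u)]) for t,u in zip(T,U)],0);print("tray c",X)
```

```text
crate w [ 588.6 -336.    17. ]
crate w [ 442.9 -335.5   17. ]
crate w [ 592.4 -207.1   30. ]
crate w [ 442.9 -208.    30. ]
crate w [ 590.2 -453.6   30. ]
crate w [ 446.9 -453.    30. ]
crate s [ 453.3 -221.9   30. ]
crate s [ 605.4 -220.7   30. ]
crate s [ 597.3 -462.6   30. ]
crate s [ 449.5 -460.8   30. ]
tray [421.2 424.5  24.3] [3.3 3.2] [418.7 436.1  14. ]
tray [601.5 450.3  11.6] [3.4 2. ] [603.9 448.6  14. ]
tray [604.1 227.    4.2] [-8.3 -2. ] [607.8 222.   14. ]
tray [412.7 257.  -14.4] [-13.5  -4.7] [426.  231.5  14. ]
tray c [509.9 339.7   6.4]
```

Crate is centred near (517,-336) and square to the axes; tray is near (512,332). Now I'll grasp P4.

Call:
send_rows(
  series=[
    [[-33, 9, 20], [0, 0, 0], 85],
    [[-33, 9, 20], [0, 0, 0], 85],
    [[-33, 9, 20], [0, 0, 0], 85],
    [[-33, 9, 20], [0, 0, 0], 85],
    [[-33, 9, 20], [0, 0, 0], 85],
    [[0, 0, 30], [0, 0, 0], 85],
    [[0, 0, 30], [0, 0, 0], 85],
    [[0, 0, 0], [0, 0, 0], 85],
  ],
)

```text
clock: 8.5
position: [475.3, -96.0, 138.7]
ee_rot: [0.708, -0.707, -0.003, 0.003]
contact_force: [-1.0, -1.4, -0.6]
gripper_width: 84.9
grasp_force: 0.0
```

Call:
send_rows(
  series=[
    [[0, 0, 30], [0, 0, 0], 85],
    [[0, 0, 30], [0, 0, 0], 85],
    [[0, 0, 30], [0, 0, 0], 85],
    [[0, 0, 17], [0, 0, 0], 85],
    [[0, 0, 0], [0, 0, 0], 85],
  ],
)

```text
clock: 9.0
position: [478.0, -96.9, 34.3]
ee_rot: [0.707, -0.707, -0.001, 0.002]
contact_force: [-0.9, -0.1, 0.1]
gripper_width: 85.3
grasp_force: 0.0
```

Call:
send_rows(
  series=[
    [[3, -2, 0], [0, 0, 0], 85],
    [[0, 0, 0], [0, 0, 0], 55],
    [[0, 0, 0], [0, 0, 0], 50],
    [[0, 0, 0], [0, 0, 0], 50],
    [[0, 0, 0], [0, 0, 0], 50],
    [[0, 0, 0], [0, 0, 0], 50],
  ],
)

```text
clock: 9.6
position: [481.0, -100.1, 37.0]
ee_rot: [0.707, -0.707, 0.0, -0.0]
contact_force: [-2.1, 0.1, 7.1]
gripper_width: 58.5
grasp_force: 63.7
```

Call:
send_rows(
  series=[
    [[0, 0, -15], [0, 0, 0], 50],
    [[0, 0, -15], [0, 0, 0], 50],
    [[0, 0, 0], [0, 0, 0], 50],
    [[0, 0, 0], [0, 0, 0], 50],
    [[0, 0, 0], [0, 0, 0], 50],
  ],
)

```text
clock: 10.1
position: [480.1, -100.0, 64.5]
ee_rot: [-0.707, 0.707, 0.001, -0.001]
contact_force: [0.2, -0.2, -4.7]
gripper_width: 58.5
grasp_force: 66.0
```

Felt -4.7 N, so P4 is full. I'll carry it to the tray.

Call:
send_rows(
  series=[
    [[0, 0, -25], [0, 0, 0], 50],
    [[0, 0, -30], [0, 0, 0], 50],
    [[0, 0, -30], [0, 0, 0], 50],
    [[-10, 0, -20], [0, 0, 0], 50],
    [[-30, 0, 0], [0, 0, 0], 50],
    [[-35, 0, 0], [0, 0, 0], 50],
    [[-35, 0, 0], [0, 0, 0], 50],
    [[-35, 0, 0], [0, 0, 0], 50],
  ],
)

```text
clock: 10.9
position: [480.0, 46.0, 169.2]
ee_rot: [-0.707, 0.707, 0.001, -0.001]
contact_force: [0.2, 0.8, -4.2]
gripper_width: 58.6
grasp_force: 66.5
```

Call:
send_rows(
  series=[
    [[-35, 0, 0], [0, 0, 0], 50],
    [[-35, 0, 0], [0, 0, 0], 50],
    [[-35, 0, 0], [0, 0, 0], 50],
    [[-30, 0, 0], [0, 0, 0], 50],
    [[-10, 0, 0], [0, 0, 0], 50],
    [[0, 0, 0], [0, 0, 0], 50],
    [[0, 0, 0], [0, 0, 0], 50],
  ],
)

```text
clock: 11.6
position: [480.3, 189.1, 169.4]
ee_rot: [-0.707, 0.707, 0.0, -0.001]
contact_force: [-0.3, -0.3, -3.5]
gripper_width: 58.5
grasp_force: 66.5
```

Run:
```python
from h import *
print(monitor.read_state()["contact_force"],monitor.read_state()["gripper_width"])
np.save("pics/w2.npy",P("wrist"))
cv2.imwrite("pics/w2.png",get_image("wrist")[:,:,::-1])
```

```text
[-0.29466522 -0.28659207 -3.4991297 ] 58.48896918964078
```

View pics/w2.png

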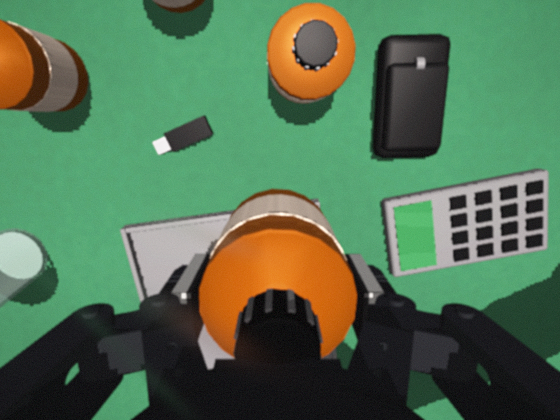

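Near rim of the tray: left corner (122,229), right corner about (320,201), partly hidden by the held bottle.

Run:
```python
from h import *
np.set_printoptions(precision=1,suppress=True)
w=np.load("pics/w2.npy")
A=atz(w,(122,229),14);B=atz(w,(320,201),14);print(A,B,np.linalg.norm(A-B))
d=(A-B)[:2]/np.linalg.norm((A-B)[:2]); n=np.array([-d[1],d[0]])
C=(A+B)[:2]/2+125*n; print("c",C,np.degrees(np.arctan2(d[1],d[0])))
# fit all rough tray corners too
a,b=P("scene"),P("side")
T=[(318,122),(375,144),(337,192),(282,162)]
for s in (-1,1):
  for t in (-1,1):
    X=np.append(C+s*95*d+t*125*n,14); print(proj(a,X),proj(b,X),X)
for s in (-1,1):
  for t in (-1,1): print("slot",s,t,C+s*42*d+t*52*n)
```

```text
[626.6 223.   14. ] [440.7 196.   14. ] 187.78888818727853
c [515.7 333.2] 8.271171757362003
[278.9 171.5] [223.5 187.7] [439.6 195.9  14. ]
[315.  118.9] [203.5 139.4] [403.7 443.3  14. ]
[343.8 195. ] [290.3 173. ] [627.7 223.2  14. ]
[374.7 138.2] [262.2 128.4] [591.7 470.6  14. ]
slot -1 -1 [481.6 275.7]
slot -1 1 [466.6 378.6]
slot 1 -1 [564.7 287.8]
slot 1 1 [549.7 390.7]
```

Tray centre (516,333), yaw 8.3°, and this agrees with the scene and side views. The slots are (467,392), (555,339) and (485,263).

Call:
send_rows(
  series=[
    [[-20, 2, 0], [0, 0, 0], 50],
    [[-34, 2, 0], [0, 0, 0], 50],
    [[-35, 2, 0], [0, 0, 0], 50],
    [[-35, 2, 0], [0, 0, 0], 50],
    [[-35, 2, 0], [0, 0, 0], 50],
    [[-30, 2, 0], [0, 0, 0], 50],
    [[-14, 1, 0], [0, 0, 0], 50],
    [[0, 0, 0], [0, 0, 0], 50],
  ],
)

```text
clock: 12.45
position: [468.1, 393.5, 169.7]
ee_rot: [0.707, -0.707, 0.0, 0.0]
contact_force: [-0.1, -0.4, -3.8]
gripper_width: 58.7
grasp_force: 66.5
```

Call:
send_rows(
  series=[
    [[0, 0, 15], [0, 0, 0], 50],
    [[0, 0, 30], [0, 0, 0], 50],
    [[0, 0, 30], [0, 0, 0], 50],
    [[0, 0, 25], [0, 0, 0], 50],
    [[0, 0, 13], [0, 0, 0], 50],
    [[0, 0, 0], [0, 0, 0], 50],
    [[0, 0, 0], [0, 0, 0], 50],
  ],
)

```text
clock: 13.15
position: [468.9, 393.0, 58.4]
ee_rot: [-0.707, 0.707, -0.0, 0.001]
contact_force: [-0.1, 0.3, -4.1]
gripper_width: 58.5
grasp_force: 66.5
```

Call:
send_rows(
  series=[
    [[0, 0, 8], [0, 0, 0], 50],
    [[0, 0, 4], [0, 0, 0], 50],
    [[0, 0, 2], [0, 0, 0], 50],
    [[0, 0, 0], [0, 0, 0], 50],
  ],
)

```text
clock: 13.55
position: [467.8, 393.0, 43.2]
ee_rot: [0.707, -0.707, 0.0, 0.0]
contact_force: [0.6, -0.6, -4.7]
gripper_width: 58.8
grasp_force: 66.5
```

Call:
send_rows(
  series=[
    [[0, 0, 1.5], [0, 0, 0], 50],
    [[0, 0, 0], [0, 0, 0], 50],
  ],
)

```text
clock: 13.75
position: [468.2, 393.4, 42.1]
ee_rot: [0.707, -0.707, 0.0, -0.0]
contact_force: [0.4, 0.2, -3.8]
gripper_width: 58.2
grasp_force: 66.7
```

Call:
send_rows(
  series=[
    [[0, 0, 1.5], [0, 0, 0], 50],
    [[0, 0, 0], [0, 0, 0], 50],
  ],
)

```text
clock: 13.95
position: [468.2, 393.4, 42.0]
ee_rot: [0.707, -0.707, 0.0, -0.001]
contact_force: [-2.8, -0.7, 4.4]
gripper_width: 58.8
grasp_force: 67.7
```

Standing. Release and rise.

Call:
send_rows(
  series=[
    [[0, 0, -1], [0, 0, 0], 66],
    [[0, 0, 0], [0, 0, 0], 78],
    [[0, 0, 0], [0, 0, 0], 80],
    [[0, 0, 0], [0, 0, 0], 80],
    [[0, 0, -25], [0, 0, 0], 80],
    [[0, 0, -30], [0, 0, 0], 80],
    [[0, 0, -35], [0, 0, 0], 80],
    [[0, 0, -35], [0, 0, 0], 80],
  ],
)

```text
clock: 14.75
position: [467.9, 392.8, 167.3]
ee_rot: [0.707, -0.707, 0.0, 0.0]
contact_force: [0.4, 0.8, -0.7]
gripper_width: 79.9
grasp_force: 0.0
```

Call:
send_rows(
  series=[
    [[40, 1, -20], [0, 0, 0], 85],
    [[45, 1, 0], [0, 0, 0], 85],
    [[45, 1, 0], [0, 0, 0], 85],
    [[45, 1, 0], [0, 0, 0], 85],
    [[45, 1, 0], [0, 0, 0], 85],
    [[40, 1, 0], [0, 0, 0], 85],
    [[0, 0, 0], [0, 0, 0], 85],
    [[0, 0, 0], [0, 0, 0], 85],
  ],
)

```text
clock: 15.55
position: [462.2, 132.3, 186.7]
ee_rot: [-0.706, 0.708, -0.0, 0.0]
contact_force: [0.3, -0.1, -0.2]
gripper_width: 85.3
grasp_force: 0.0
```

```bash
cat >> h.py <<'E'
REF={"P1":(459,78),"P2":(561,9),"P3":(675,83),"P4":(480,-100),"P5":(641,-107)}
def orange(n="scene"):
    im=get_image(n); hsv=cv2.cvtColor(im,cv2.COLOR_RGB2HSV)
    m=cv2.inRange(hsv,(8,150,90),(18,255,255)); m=cv2.morphologyEx(m,cv2.MORPH_OPEN,np.ones((3,3)))
    k,_,st,c=cv2.connectedComponentsWithStats(m); p=P(n)
    for i in range(1,k):
        if 120<st[i,4]<1500: print(n,st[i,4],c[i].round(),atz(p,c[i],72).round(0)[:2])
    return im
E
python3 - <<'E'
from h import *
im=orange(); cv2.imwrite("pics/s3.png",im[:,:,::-1])
a0=cv2.imread("pics/scene1.png")
im=orange("side")
E
```

```text
scene 844 [475. 148.] [855. 530.]
scene 248 [259. 188.] [462.  72.]
scene 288 [335. 226.] [678.  77.]
scene 297 [288. 236.] [605. -13.]
scene 356 [277. 275.] [ 645. -115.]
side 551 [346.  90.] [894. 562.]
side 169 [225. 132.] [468. 376.]
side 249 [322. 190.] [669.  68.]
side 279 [235. 203.] [456.  60.]
side 366 [305. 218.] [605. -20.]
side 352 [331. 249.] [ 636. -124.]
side 278 [551. 412.] [ 861. -505.]
```

P2 has been knocked to about (604,-5); P1, P3 and P5 are unmoved and P4 stands in the tray. Now P1.

Call:
send_rows(
  series=[
    [[30, 2, 0], [0, 0, 0], 85],
    [[24, 0, 0], [0, 0, 0], 85],
    [[0, 0, 0], [0, 0, 0], 85],
    [[0, 0, 30], [0, 0, 0], 85],
    [[0, 0, 35], [0, 0, 0], 85],
    [[0, 0, 35], [0, 0, 0], 85],
    [[0, 0, 35], [0, 0, 0], 85],
    [[0, 0, 0], [0, 0, 0], 85],
  ],
)

```text
clock: 16.45
position: [457.2, 78.8, 47.4]
ee_rot: [0.707, -0.707, -0.002, 0.005]
contact_force: [-0.3, 0.6, 1.0]
gripper_width: 84.8
grasp_force: 0.0
```

Call:
send_rows(
  series=[
    [[0, 0, 14], [0, 0, 0], 85],
    [[0, 0, 0], [0, 0, 0], 85],
    [[0, 0, 0], [0, 0, 0], 55],
    [[0, 0, 0], [0, 0, 0], 50],
    [[0, 0, 0], [0, 0, 0], 50],
    [[0, 0, 0], [0, 0, 0], 50],
    [[0, 0, 0], [0, 0, 0], 50],
  ],
)

```text
clock: 17.15
position: [460.0, 79.4, 39.0]
ee_rot: [0.707, -0.707, 0.0, -0.001]
contact_force: [-3.0, 1.4, 5.5]
gripper_width: 58.6
grasp_force: 63.9
```

Call:
send_rows(
  series=[
    [[0, 0, -15], [0, 0, 0], 50],
    [[0, 0, -15], [0, 0, 0], 50],
    [[0, 0, 0], [0, 0, 0], 50],
    [[0, 0, 0], [0, 0, 0], 50],
    [[0, 0, 0], [0, 0, 0], 50],
  ],
)

```text
clock: 17.65
position: [459.2, 78.7, 66.7]
ee_rot: [-0.707, 0.707, 0.0, -0.001]
contact_force: [-0.5, 0.3, -4.3]
gripper_width: 58.5
grasp_force: 66.4
```

Full (-4.3 N). To slot 2, carried low.

Call:
send_rows(
  series=[
    [[0, 0, -25], [0, 0, 0], 50],
    [[-25, -9, 0], [0, 0, 0], 50],
    [[-40, -15, 0], [0, 0, 0], 50],
    [[-40, -15, 0], [0, 0, 0], 50],
    [[-40, -15, 0], [0, 0, 0], 50],
    [[-40, -15, 0], [0, 0, 0], 50],
    [[-40, -15, 0], [0, 0, 0], 50],
    [[-35, -12, 0], [0, 0, 0], 50],
  ],
)

```text
clock: 18.45
position: [555.9, 340.6, 90.4]
ee_rot: [0.707, -0.707, -0.0, 0.001]
contact_force: [0.9, -1.4, -4.7]
gripper_width: 58.6
grasp_force: 67.2
```

Call:
send_rows(
  series=[
    [[0, 0, 0], [0, 0, 0], 50],
    [[0, 0, 0], [0, 0, 0], 50],
    [[0, 0, 15], [0, 0, 0], 50],
    [[0, 0, 15], [0, 0, 0], 50],
    [[0, 0, 8], [0, 0, 0], 50],
    [[0, 0, 5], [0, 0, 0], 50],
    [[0, 0, 2], [0, 0, 0], 50],
    [[0, 0, 0], [0, 0, 0], 50],
  ],
)

```text
clock: 19.25
position: [556.1, 338.8, 47.5]
ee_rot: [-0.707, 0.707, -0.0, 0.0]
contact_force: [-0.5, 0.1, -4.0]
gripper_width: 58.5
grasp_force: 67.0
```

Call:
send_rows(
  series=[
    [[0, 0, 2], [0, 0, 0], 50],
    [[0, 0, 2], [0, 0, 0], 50],
    [[0, 0, 0], [0, 0, 0], 50],
  ],
)

```text
clock: 19.55
position: [556.3, 339.4, 44.1]
ee_rot: [0.707, -0.707, 0.0, -0.001]
contact_force: [0.3, -0.1, -2.2]
gripper_width: 58.2
grasp_force: 67.0
```

Call:
send_rows(
  series=[
    [[0, 0, 1.5], [0, 0, 0], 50],
    [[0, 0, 0], [0, 0, 0], 50],
  ],
)

```text
clock: 19.75
position: [556.4, 339.4, 44.0]
ee_rot: [0.707, -0.707, 0.0, -0.001]
contact_force: [-2.6, -1.4, 6.0]
gripper_width: 58.1
grasp_force: 68.4
```

Call:
send_rows(
  series=[
    [[0, 0, -1], [0, 0, 0], 66],
    [[0, 0, 0], [0, 0, 0], 78],
    [[0, 0, 0], [0, 0, 0], 80],
    [[0, 0, 0], [0, 0, 0], 80],
    [[0, 0, -25], [0, 0, 0], 80],
    [[0, 0, -35], [0, 0, 0], 80],
    [[0, 0, -35], [0, 0, 0], 80],
    [[0, 0, -35], [0, 0, 0], 80],
  ],
)

```text
clock: 20.55
position: [555.9, 338.9, 174.0]
ee_rot: [0.707, -0.707, 0.0, 0.0]
contact_force: [0.7, 0.2, -0.1]
gripper_width: 80.3
grasp_force: 0.0
```

Call:
send_rows(
  series=[
    [[40, -19, -15], [0, 0, 0], 85],
    [[43, -20, 0], [0, 0, 0], 85],
    [[43, -20, 0], [0, 0, 0], 85],
    [[43, -20, 0], [0, 0, 0], 85],
    [[43, -20, 0], [0, 0, 0], 85],
    [[43, -20, 0], [0, 0, 0], 85],
    [[0, 0, 0], [0, 0, 0], 85],
    [[0, 0, 0], [0, 0, 0], 85],
  ],
)

```text
clock: 21.35
position: [675.2, 82.6, 187.2]
ee_rot: [-0.706, 0.708, 0.0, -0.0]
contact_force: [-0.1, 1.0, 0.1]
gripper_width: 85.1
grasp_force: 0.0
```

Run:
```python
from h import *
orange(); im=orange("side"); w=P("wrist"); np.save("pics/w4.npy",w); im=get_image("wrist"); cv2.imwrite("pics/w4.png",im[:,:,::-1])
print(proj(w,(675,83,98)),proj(w,(604,-5,98)))
```

```text
scene 140 [323. 122.] [464. 383.]
scene 852 [475. 148.] [855. 531.]
scene 284 [335. 225.] [678.  79.]
scene 302 [288. 236.] [605. -13.]
scene 357 [277. 275.] [ 645. -115.]
side 125 [353.  87.] [926. 575.]
side 169 [225. 132.] [468. 376.]
side 186 [258. 139.] [555. 324.]
side 257 [322. 190.] [669.  68.]
side 366 [305. 218.] [605. -20.]
side 356 [331. 249.] [ 636. -124.]
side 276 [551. 412.] [ 861. -505.]
[277.16199581 211.35334717] [385.79085203  81.95226756]
```

View pics/w4.png

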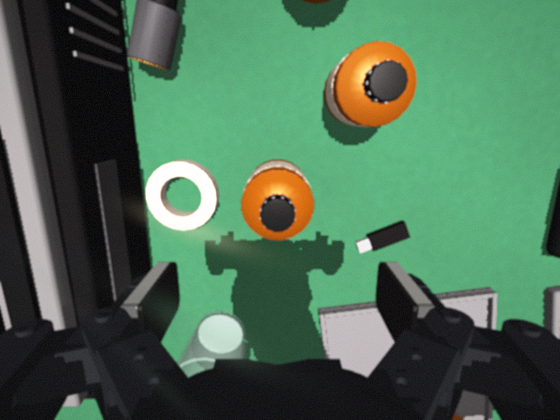

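P3's cap is at (277,213), directly under the tool. P2 is at (386,81), confirming (604,-5).

Call:
send_rows(
  series=[
    [[0, 0, 25], [0, 0, 0], 85],
    [[0, 0, 35], [0, 0, 0], 85],
    [[0, 0, 35], [0, 0, 0], 85],
    [[0, 0, 35], [0, 0, 0], 85],
    [[0, 0, 19], [0, 0, 0], 85],
    [[0, 0, 0], [0, 0, 0], 85],
    [[0, 0, 0], [0, 0, 0], 85],
  ],
)

```text
clock: 22.2
position: [675.3, 85.3, 39.5]
ee_rot: [0.708, -0.706, 0.0, -0.0]
contact_force: [-0.4, -0.6, 0.8]
gripper_width: 85.2
grasp_force: 0.0
```

Call:
send_rows(
  series=[
    [[0, 0, 0], [0, 0, 0], 55],
    [[0, 0, 0], [0, 0, 0], 50],
    [[0, 0, 0], [0, 0, 0], 50],
    [[0, 0, 0], [0, 0, 0], 50],
    [[0, 0, 0], [0, 0, 0], 50],
  ],
)

```text
clock: 22.7
position: [676.4, 84.7, 41.3]
ee_rot: [0.707, -0.707, 0.001, -0.002]
contact_force: [-0.4, 1.7, 5.5]
gripper_width: 58.5
grasp_force: 65.4
```

Call:
send_rows(
  series=[
    [[0, 0, -15], [0, 0, 0], 50],
    [[0, 0, -15], [0, 0, 0], 50],
    [[0, 0, 0], [0, 0, 0], 50],
    [[0, 0, 0], [0, 0, 0], 50],
    [[0, 0, 0], [0, 0, 0], 50],
  ],
)

```text
clock: 23.2
position: [674.4, 83.9, 68.2]
ee_rot: [-0.707, 0.707, 0.0, -0.001]
contact_force: [0.2, 0.9, -1.2]
gripper_width: 58.4
grasp_force: 64.6
```

Empty (-1.2 N). To the far crate cell (517,-400).

Call:
send_rows(
  series=[
    [[0, 0, -25], [0, 0, 0], 50],
    [[0, 0, -35], [0, 0, 0], 50],
    [[0, 0, -35], [0, 0, 0], 50],
    [[24, 7, -5], [0, 0, 0], 50],
    [[40, 13, 0], [0, 0, 0], 50],
    [[40, 13, 0], [0, 0, 0], 50],
    [[40, 13, 0], [0, 0, 0], 50],
    [[40, 13, 0], [0, 0, 0], 50],
  ],
)

```text
clock: 24.0
position: [614.8, -101.3, 168.0]
ee_rot: [0.707, -0.707, -0.001, 0.001]
contact_force: [1.1, -0.9, -2.2]
gripper_width: 58.4
grasp_force: 64.8
```

Call:
send_rows(
  series=[
    [[40, 13, 0], [0, 0, 0], 50],
    [[40, 13, 0], [0, 0, 0], 50],
    [[40, 13, 0], [0, 0, 0], 50],
    [[40, 13, 0], [0, 0, 0], 50],
    [[40, 13, 0], [0, 0, 0], 50],
    [[40, 13, 0], [0, 0, 0], 50],
    [[40, 13, 0], [0, 0, 0], 50],
    [[20, 7, 0], [0, 0, 0], 50],
  ],
)

```text
clock: 24.8
position: [516.1, -402.7, 167.6]
ee_rot: [-0.706, 0.708, 0.001, -0.0]
contact_force: [0.7, -0.4, -1.8]
gripper_width: 58.1
grasp_force: 64.8
```

Call:
send_rows(
  series=[
    [[0, 0, 0], [0, 0, 0], 50],
    [[0, 0, 0], [0, 0, 0], 50],
    [[0, 0, 0], [0, 0, 0], 50],
  ],
)

```text
clock: 25.1
position: [518.1, -399.0, 168.3]
ee_rot: [0.707, -0.707, -0.001, 0.0]
contact_force: [0.3, 0.5, -1.6]
gripper_width: 58.5
grasp_force: 64.8
```

Call:
send_rows(
  series=[
    [[0, 0, 20], [0, 0, 0], 50],
    [[0, 0, 35], [0, 0, 0], 50],
    [[0, 0, 35], [0, 0, 0], 50],
    [[0, 0, 20], [0, 0, 0], 50],
    [[0, 0, 6], [0, 0, 0], 50],
    [[0, 0, 0], [0, 0, 0], 50],
    [[0, 0, 0], [0, 0, 0], 50],
  ],
)

```text
clock: 25.8
position: [519.3, -400.1, 54.4]
ee_rot: [0.708, -0.707, 0.001, -0.0]
contact_force: [0.3, 0.0, -1.5]
gripper_width: 58.6
grasp_force: 64.8
```

Call:
send_rows(
  series=[
    [[0, 0, 2], [0, 0, 0], 50],
    [[0, 0, 2], [0, 0, 0], 50],
    [[0, 0, 2], [0, 0, 0], 50],
    [[0, 0, 0], [0, 0, 0], 50],
  ],
)

```text
clock: 26.2
position: [517.8, -400.0, 46.7]
ee_rot: [-0.707, 0.707, 0.0, 0.0]
contact_force: [-0.7, 0.5, -1.5]
gripper_width: 58.3
grasp_force: 64.8
```

Call:
send_rows(
  series=[
    [[0, 0, 1.5], [0, 0, 0], 50],
    [[0, 0, 0], [0, 0, 0], 50],
  ],
)

```text
clock: 26.4
position: [518.0, -400.2, 46.4]
ee_rot: [0.707, -0.707, 0.0, 0.0]
contact_force: [-2.1, 0.8, 3.9]
gripper_width: 58.6
grasp_force: 65.5
```

Call:
send_rows(
  series=[
    [[0, 0, 1.5], [0, 0, 0], 50],
    [[0, 0, 0], [0, 0, 0], 50],
  ],
)

```text
clock: 26.6
position: [518.0, -400.2, 46.3]
ee_rot: [0.707, -0.707, 0.0, 0.0]
contact_force: [-3.8, 2.4, 10.4]
gripper_width: 58.5
grasp_force: 66.4
```

Call:
send_rows(
  series=[
    [[0, 0, -2], [0, 0, 0], 66],
    [[0, 0, 0], [0, 0, 0], 78],
    [[0, 0, 0], [0, 0, 0], 80],
    [[0, 0, 0], [0, 0, 0], 80],
    [[0, 0, -25], [0, 0, 0], 80],
    [[0, 0, -35], [0, 0, 0], 80],
    [[0, 0, -35], [0, 0, 0], 80],
    [[0, 0, -35], [0, 0, 0], 80],
  ],
)

```text
clock: 27.4
position: [517.8, -399.9, 176.7]
ee_rot: [0.707, -0.707, -0.0, 0.0]
contact_force: [-0.3, -0.4, -0.5]
gripper_width: 80.0
grasp_force: 0.0
```

Call:
send_rows(
  series=[
    [[-33, -15, -15], [0, 0, 0], 85],
    [[-43, -18, 0], [0, 0, 0], 85],
    [[-43, -18, 0], [0, 0, 0], 85],
    [[-43, -18, 0], [0, 0, 0], 85],
    [[-43, -18, 0], [0, 0, 0], 85],
    [[-43, -18, 0], [0, 0, 0], 85],
    [[-43, -18, 0], [0, 0, 0], 85],
    [[0, 0, 0], [0, 0, 0], 85],
  ],
)

```text
clock: 28.2
position: [642.9, -104.1, 190.2]
ee_rot: [0.709, -0.705, 0.0, -0.0]
contact_force: [-0.2, 0.2, -0.2]
gripper_width: 84.9
grasp_force: 0.0
```

```bash
cat >> h.py <<'E'
def cap(n,xy,r=40):  # orange blob's cap centre near xy in wrist view
    im=get_image("wrist"); w=P("wrist"); u,v=proj(w,(*xy,98)).round().astype(int)
    g=cv2.cvtColor(im,cv2.COLOR_RGB2HSV)[max(0,v-r):v+r,max(0,u-r):u+r]
    m=cv2.morphologyEx(cv2.inRange(g,(0,0,0),(180,110,80)),cv2.MORPH_OPEN,np.ones((5,5)))
    k,_,st,c=cv2.connectedComponentsWithStats(m)
    for i in range(1,k): print(n,st[i],atz(w,c[i]+(max(0,u-r),max(0,v-r)),98).round(1))
E
python3 - <<'E'
from h import *
orange(); cap("P5",(641,-107))
E
```

```text
scene 875 [475. 148.] [855. 529.]
scene 134 [339. 145.] [549. 325.]
scene 270 [286. 238.] [604. -20.]
scene 344 [278. 275.] [ 645. -114.]
scene 476 [143. 346.] [ 522. -400.]
P5 [ 24  17  33  34 878] [ 640.7 -111.5   98. ]
P5 [ 0 68  3  6 18] [670.1 -82.7  98. ]
P5 [15 74 14  6 58] [654.2 -77.3  98. ]
```

Call:
send_rows(
  series=[
    [[0, 0, 25], [0, 0, 0], 85],
    [[0, 0, 35], [0, 0, 0], 85],
    [[0, 0, 35], [0, 0, 0], 85],
    [[0, 0, 35], [0, 0, 0], 85],
    [[0, 0, 23], [0, 0, 0], 85],
    [[0, 0, 0], [0, 0, 0], 85],
    [[0, 0, 0], [0, 0, 0], 85],
  ],
)

```text
clock: 29.0
position: [641.1, -110.3, 38.2]
ee_rot: [-0.707, 0.707, -0.0, -0.0]
contact_force: [-0.1, 0.4, 0.5]
gripper_width: 85.0
grasp_force: 0.0
```

Call:
send_rows(
  series=[
    [[2, 1, 0], [0, 0, 0], 85],
    [[0, 0, 0], [0, 0, 0], 55],
    [[0, 0, 0], [0, 0, 0], 50],
    [[0, 0, 0], [0, 0, 0], 50],
    [[0, 0, 0], [0, 0, 0], 50],
    [[0, 0, 0], [0, 0, 0], 50],
  ],
)

```text
clock: 29.6
position: [641.2, -111.1, 39.8]
ee_rot: [0.707, -0.707, 0.001, -0.001]
contact_force: [-1.1, -0.3, 6.2]
gripper_width: 58.5
grasp_force: 65.4
```

Call:
send_rows(
  series=[
    [[0, 0, -15], [0, 0, 0], 50],
    [[0, 0, -15], [0, 0, 0], 50],
    [[0, 0, 0], [0, 0, 0], 50],
    [[0, 0, 0], [0, 0, 0], 50],
    [[0, 0, 0], [0, 0, 0], 50],
  ],
)

```text
clock: 30.1
position: [639.4, -110.9, 67.3]
ee_rot: [-0.707, 0.707, 0.001, -0.0]
contact_force: [-0.2, -0.4, -1.7]
gripper_width: 58.3
grasp_force: 64.7
```

Empty. To the near cell (518,-272).

Call:
send_rows(
  series=[
    [[0, 0, -20], [0, 0, 0], 50],
    [[0, 0, -25], [0, 0, 0], 50],
    [[22, 16, 0], [0, 0, 0], 50],
    [[32, 25, 0], [0, 0, 0], 50],
    [[32, 25, 0], [0, 0, 0], 50],
    [[32, 25, 0], [0, 0, 0], 50],
    [[32, 24, 0], [0, 0, 0], 50],
    [[11, 6, 0], [0, 0, 0], 50],
  ],
)

```text
clock: 30.9
position: [515.7, -273.9, 112.0]
ee_rot: [-0.706, 0.708, 0.001, -0.001]
contact_force: [-0.2, 0.1, -1.1]
gripper_width: 58.5
grasp_force: 64.8
```

Call:
send_rows(
  series=[
    [[0, 0, 0], [0, 0, 0], 50],
    [[0, 0, 0], [0, 0, 0], 50],
    [[0, 0, 20], [0, 0, 0], 50],
    [[0, 0, 20], [0, 0, 0], 50],
    [[0, 0, 12], [0, 0, 0], 50],
    [[0, 0, 8], [0, 0, 0], 50],
    [[0, 0, 2], [0, 0, 0], 50],
    [[0, 0, 0], [0, 0, 0], 50],
  ],
)

```text
clock: 31.7
position: [519.5, -271.8, 50.9]
ee_rot: [0.707, -0.707, 0.0, 0.0]
contact_force: [-0.6, 0.7, -1.8]
gripper_width: 58.5
grasp_force: 64.8
```

Call:
send_rows(
  series=[
    [[0, 0, 2], [0, 0, 0], 50],
    [[0, 0, 2], [0, 0, 0], 50],
    [[0, 0, 1.5], [0, 0, 0], 50],
    [[0, 0, 0], [0, 0, 0], 50],
  ],
)

```text
clock: 32.1
position: [518.9, -272.0, 45.3]
ee_rot: [-0.707, 0.707, 0.0, 0.0]
contact_force: [0.5, 0.7, -1.1]
gripper_width: 58.3
grasp_force: 64.8
```

Call:
send_rows(
  series=[
    [[0, 0, 1.5], [0, 0, 0], 50],
    [[0, 0, 0], [0, 0, 0], 50],
  ],
)

```text
clock: 32.3
position: [519.1, -272.1, 44.9]
ee_rot: [0.707, -0.707, 0.0, 0.0]
contact_force: [-1.9, 1.8, 4.5]
gripper_width: 58.3
grasp_force: 65.4
```

Call:
send_rows(
  series=[
    [[0, 0, -1], [0, 0, 0], 66],
    [[0, 0, 0], [0, 0, 0], 78],
    [[0, 0, 0], [0, 0, 0], 80],
    [[0, 0, 0], [0, 0, 0], 80],
    [[0, 0, -25], [0, 0, 0], 80],
    [[0, 0, -35], [0, 0, 0], 80],
    [[0, 0, -35], [0, 0, 0], 80],
    [[0, 0, -35], [0, 0, 0], 80],
  ],
)

```text
clock: 33.1
position: [518.8, -271.9, 176.0]
ee_rot: [0.707, -0.707, -0.0, 0.0]
contact_force: [-0.0, -0.5, 0.4]
gripper_width: 80.0
grasp_force: 0.0
```

Call:
send_rows(
  series=[
    [[-37, -13, -15], [0, 0, 0], 85],
    [[-46, -14, 0], [0, 0, 0], 85],
    [[-46, -14, 0], [0, 0, 0], 85],
    [[-46, -14, 0], [0, 0, 0], 85],
    [[-46, -15, 0], [0, 0, 0], 85],
    [[-46, -15, 0], [0, 0, 0], 85],
    [[0, 0, 0], [0, 0, 0], 85],
    [[0, 0, 0], [0, 0, 0], 85],
  ],
)

```text
clock: 33.9
position: [604.0, -3.7, 189.3]
ee_rot: [0.708, -0.706, -0.0, 0.0]
contact_force: [1.3, -0.1, -0.6]
gripper_width: 84.9
grasp_force: 0.0
```

Run:
```python
from h import *
print(monitor.read_state()["position"]);orange(); cap("P2",(604,-5)); orange("side")
```

```text
[603.99374333  -3.66058452 189.33563275]
scene 169 [327. 123.] [474. 387.]
scene 860 [475. 148.] [855. 531.]
scene 128 [340. 145.] [548. 327.]
scene 301 [288. 236.] [606. -13.]
scene 384 [187. 299.] [ 522. -272.]
scene 469 [143. 346.] [ 522. -400.]
P2 [ 27  19  33  33 884] [602.1  -8.3  98. ]
P2 [12 74  6  5 30] [623.3  23.7  98. ]
side 548 [346.  90.] [894. 561.]
side 169 [225. 132.] [468. 376.]
side 183 [258. 139.] [555. 323.]
side 313 [302. 219.] [598. -23.]
side 535 [292. 324.] [ 516. -280.]
side 760 [310. 394.] [ 515. -407.]
side 275 [551. 412.] [ 861. -505.]
```

Call:
send_rows(
  series=[
    [[3, 1, 25], [0, 0, 0], 85],
    [[0, 0, 35], [0, 0, 0], 85],
    [[0, 0, 35], [0, 0, 0], 85],
    [[0, 0, 35], [0, 0, 0], 85],
    [[0, 0, 21], [0, 0, 0], 85],
    [[0, 0, 0], [0, 0, 0], 85],
    [[0, 0, 0], [0, 0, 0], 85],
  ],
)

```text
clock: 34.75
position: [603.3, -9.0, 39.4]
ee_rot: [-0.707, 0.707, -0.0, 0.0]
contact_force: [-0.5, 0.4, 0.6]
gripper_width: 84.9
grasp_force: 0.0
```

Call:
send_rows(
  series=[
    [[0, 0, 0], [0, 0, 0], 55],
    [[0, 0, 0], [0, 0, 0], 50],
    [[0, 0, 0], [0, 0, 0], 50],
    [[0, 0, 0], [0, 0, 0], 50],
    [[0, 0, 0], [0, 0, 0], 50],
  ],
)

```text
clock: 35.25
position: [603.6, -8.0, 41.0]
ee_rot: [0.707, -0.707, 0.001, -0.001]
contact_force: [-1.1, -0.0, 5.6]
gripper_width: 58.5
grasp_force: 65.9
```

Call:
send_rows(
  series=[
    [[0, 0, -15], [0, 0, 0], 50],
    [[0, 0, -15], [0, 0, 0], 50],
    [[0, 0, 0], [0, 0, 0], 50],
    [[0, 0, 0], [0, 0, 0], 50],
    [[0, 0, 0], [0, 0, 0], 50],
  ],
)

```text
clock: 35.75
position: [601.9, -8.1, 67.7]
ee_rot: [-0.707, 0.707, 0.001, -0.001]
contact_force: [-0.3, 0.7, -5.1]
gripper_width: 58.3
grasp_force: 65.7
```

Full (-5.1 N). To slot 3 (485,263).

Call:
send_rows(
  series=[
    [[0, 0, -25], [0, 0, 0], 50],
    [[-30, 13, -5], [0, 0, 0], 50],
    [[-42, 18, 0], [0, 0, 0], 50],
    [[-42, 18, 0], [0, 0, 0], 50],
    [[-42, 18, 0], [0, 0, 0], 50],
    [[-42, 18, 0], [0, 0, 0], 50],
    [[-42, 18, 0], [0, 0, 0], 50],
    [[-31, 14, 0], [0, 0, 0], 50],
  ],
)

```text
clock: 36.55
position: [484.4, 265.0, 98.0]
ee_rot: [0.708, -0.707, -0.0, 0.001]
contact_force: [0.8, 0.6, -4.7]
gripper_width: 58.2
grasp_force: 66.5
```

Call:
send_rows(
  series=[
    [[0, 0, 0], [0, 0, 0], 50],
    [[0, 0, 0], [0, 0, 0], 50],
    [[0, 0, 15], [0, 0, 0], 50],
    [[0, 0, 15], [0, 0, 0], 50],
    [[0, 0, 10], [0, 0, 0], 50],
    [[0, 0, 5], [0, 0, 0], 50],
    [[0, 0, 2], [0, 0, 0], 50],
    [[0, 0, 0], [0, 0, 0], 50],
  ],
)

```text
clock: 37.35
position: [486.3, 262.8, 51.8]
ee_rot: [-0.707, 0.707, -0.0, 0.0]
contact_force: [0.2, -0.7, -4.0]
gripper_width: 58.6
grasp_force: 66.5
```

Call:
send_rows(
  series=[
    [[0, 0, 3], [0, 0, 0], 50],
    [[0, 0, 2], [0, 0, 0], 50],
    [[0, 0, 1], [0, 0, 0], 50],
    [[0, 0, 0], [0, 0, 0], 50],
  ],
)

```text
clock: 37.75
position: [486.0, 263.2, 46.1]
ee_rot: [0.707, -0.707, 0.0, -0.0]
contact_force: [-1.2, -0.5, -3.2]
gripper_width: 58.3
grasp_force: 66.8
```

Call:
send_rows(
  series=[
    [[0, 0, 1.5], [0, 0, 0], 50],
    [[0, 0, 0], [0, 0, 0], 50],
  ],
)

```text
clock: 37.95
position: [486.0, 263.2, 46.0]
ee_rot: [0.707, -0.707, 0.0, -0.0]
contact_force: [-4.3, -1.3, 6.0]
gripper_width: 58.5
grasp_force: 67.8
```

Standing. Release, rise to cap height and close on its cap.

Call:
send_rows(
  series=[
    [[0, 0, -1], [0, 0, 0], 66],
    [[0, 0, 0], [0, 0, 0], 78],
    [[0, 0, 0], [0, 0, 0], 80],
    [[0, 0, 0], [0, 0, 0], 80],
    [[0, 0, -20], [0, 0, 0], 80],
    [[0, 0, -25], [0, 0, 0], 80],
    [[0, 0, 0], [0, 0, 0], 80],
    [[0, 0, 0], [0, 0, 0], 80],
  ],
)

```text
clock: 38.75
position: [486.1, 263.2, 90.7]
ee_rot: [-0.707, 0.707, 0.0, 0.001]
contact_force: [-0.5, 0.1, -1.1]
gripper_width: 80.2
grasp_force: 0.0
```

Call:
send_rows(
  series=[
    [[0, 0, 0], [0, 0, 0], 50],
    [[0, 0, 0], [0, 0, 0], 40],
    [[0, 0, 0], [0, 0, 0], 40],
    [[0, 0, 0], [0, 0, 0], 40],
  ],
)

```text
clock: 39.15
position: [485.8, 262.8, 89.8]
ee_rot: [0.707, -0.707, -0.0, 0.001]
contact_force: [-0.7, 0.6, -0.4]
gripper_width: 40.0
grasp_force: 0.0
```

Call:
send_rows(
  series=[
    [[0, 0, 0], [0, 0, 0], 20],
    [[0, 0, 0], [0, 0, 0], 18],
    [[0, 0, 0], [0, 0, 0], 18],
    [[0, 0, 0], [0, 0, 0], 18],
    [[0, 0, 0], [0, 0, 0], 18],
  ],
)

```text
clock: 39.65
position: [486.0, 263.0, 90.4]
ee_rot: [0.707, -0.707, 0.0, -0.0]
contact_force: [-0.5, -0.4, 2.0]
gripper_width: 23.5
grasp_force: 58.8
```

Call:
send_rows(
  series=[
    [[0, 0, -4], [0, 0, 0], 18],
    [[0, 0, 0], [0, 0, 0], 18],
    [[0, 0, 0], [0, 0, 0], 18],
  ],
)

```text
clock: 39.95
position: [485.8, 262.9, 94.4]
ee_rot: [-0.707, 0.707, 0.0, -0.0]
contact_force: [-1.2, 0.2, -0.1]
gripper_width: 23.5
grasp_force: 59.4
```

Call:
send_rows(
  series=[
    [[0, 0, -3], [0, 0, 0], 18],
    [[0, 0, -2], [0, 0, 0], 18],
    [[0, 0, 0], [0, 0, 0], 18],
    [[0, 0, 0], [0, 0, 0], 18],
  ],
)

```text
clock: 40.35
position: [485.8, 262.9, 99.5]
ee_rot: [-0.707, 0.707, 0.0, -0.0]
contact_force: [-1.2, 0.1, 0.3]
gripper_width: 23.5
grasp_force: 59.3
```

Call:
send_rows(
  series=[
    [[0, 0, -1], [0, 0, 0], 18],
    [[0, 0, 0], [0, 0, 0], 18],
    [[0, 0, 0], [0, 0, 0], 18],
  ],
)

```text
clock: 40.65
position: [485.8, 262.9, 100.2]
ee_rot: [-0.707, 0.707, 0.0, -0.0]
contact_force: [-0.5, -0.2, -1.4]
gripper_width: 23.3
grasp_force: 59.1
```

Call:
send_rows(
  series=[
    [[0, 0, -1], [0, 0, 0], 18],
    [[0, 0, 0], [0, 0, 0], 18],
  ],
)

```text
clock: 40.85
position: [485.8, 263.0, 100.9]
ee_rot: [-0.707, 0.707, 0.0, -0.0]
contact_force: [0.1, 0.1, -3.5]
gripper_width: 23.4
grasp_force: 59.2
```

Run:
```python
from h import *
im=get_image("scene"); s=get_image("side")
A=cv2.resize(im[100:200,270:390],(480,400),interpolation=cv2.INTER_CUBIC);B=cv2.resize(s[90:190,200:280],(320,400),interpolation=cv2.INTER_CUBIC)
cv2.imwrite("pics/c1.png",np.hstack([A,B])[:,:,::-1])
```

```text
(no output)
```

View pics/c1.png

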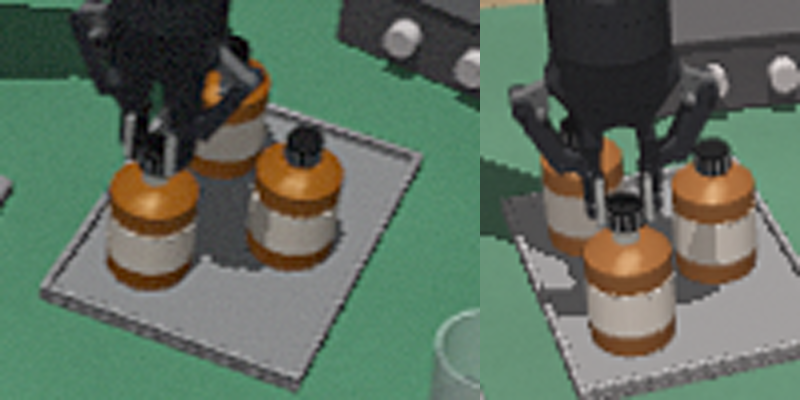

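Crop: the grey neck is visible under the gripped cap at (157,175), and the bottle is still standing in the tray with the other two. The force of -3.5 N shows the cap is at its stop. Release and go to the slot 2 bottle.

Call:
send_rows(
  series=[
    [[0, 0, 0.5], [0, 0, 0], 18],
    [[0, 0, 0], [0, 0, 0], 30],
    [[0, 0, 0], [0, 0, 0], 42],
    [[0, 0, 0], [0, 0, 0], 42],
    [[0, 0, -25], [0, 0, 0], 42],
    [[0, 0, -30], [0, 0, 0], 42],
    [[-38, -35, 0], [0, 0, 0], 42],
    [[-38, -35, 0], [0, 0, 0], 42],
  ],
)

```text
clock: 41.75
position: [555.1, 337.6, 159.2]
ee_rot: [-0.707, 0.707, -0.0, 0.003]
contact_force: [1.3, 1.1, 0.0]
gripper_width: 42.3
grasp_force: 0.0
```

Call:
send_rows(
  series=[
    [[0, 0, 0], [0, 0, 0], 42],
    [[0, 0, 0], [0, 0, 0], 42],
    [[0, 0, 25], [0, 0, 0], 42],
    [[0, 0, 15], [0, 0, 0], 42],
    [[0, 0, 0], [0, 0, 0], 42],
    [[0, 0, 0], [0, 0, 0], 42],
  ],
)

```text
clock: 42.35
position: [553.6, 336.0, 116.7]
ee_rot: [0.707, -0.707, 0.0, -0.0]
contact_force: [-0.1, 0.5, 0.4]
gripper_width: 42.1
grasp_force: 0.0
```

Call:
send_rows(
  series=[
    [[-3, -2.5, 0], [0, 0, 0], 42],
    [[0, 0, 15], [0, 0, 0], 42],
    [[0, 0, 10], [0, 0, 0], 42],
    [[0, 0, 2], [0, 0, 0], 42],
    [[0, 0, 0], [0, 0, 0], 42],
    [[0, 0, 0], [0, 0, 0], 42],
  ],
)

```text
clock: 42.95
position: [556.6, 339.8, 89.4]
ee_rot: [0.707, -0.707, 0.0, -0.0]
contact_force: [-0.4, -0.2, 0.6]
gripper_width: 42.1
grasp_force: 0.0
```

Call:
send_rows(
  series=[
    [[0, 0, 0], [0, 0, 0], 20],
    [[0, 0, 0], [0, 0, 0], 18],
    [[0, 0, 0], [0, 0, 0], 18],
    [[0, 0, 0], [0, 0, 0], 18],
    [[0, 0, 0], [0, 0, 0], 18],
  ],
)

```text
clock: 43.45
position: [556.5, 339.8, 89.8]
ee_rot: [0.707, -0.707, 0.0, -0.001]
contact_force: [-2.0, -0.2, 4.4]
gripper_width: 23.2
grasp_force: 59.0
```

Call:
send_rows(
  series=[
    [[0, 0, -4], [0, 0, 0], 18],
    [[0, 0, -3], [0, 0, 0], 18],
    [[0, 0, -2], [0, 0, 0], 18],
    [[0, 0, 0], [0, 0, 0], 18],
    [[0, 0, 0], [0, 0, 0], 18],
  ],
)

```text
clock: 43.95
position: [556.2, 339.6, 97.7]
ee_rot: [-0.707, 0.707, 0.0, -0.0]
contact_force: [-0.2, 1.0, -1.0]
gripper_width: 23.0
grasp_force: 59.0
```

Call:
send_rows(
  series=[
    [[0, 0, -1], [0, 0, 0], 18],
    [[0, 0, 0], [0, 0, 0], 18],
    [[0, 0, 0], [0, 0, 0], 18],
  ],
)

```text
clock: 44.25
position: [556.2, 339.5, 98.7]
ee_rot: [-0.707, 0.707, 0.0, -0.0]
contact_force: [-0.3, 0.9, -2.2]
gripper_width: 23.6
grasp_force: 59.0
```

Call:
send_rows(
  series=[
    [[0, 0, -1.5], [0, 0, 0], 18],
    [[0, 0, 0], [0, 0, 0], 18],
    [[0, 0, 0], [0, 0, 0], 18],
  ],
)

```text
clock: 44.55
position: [555.7, 339.1, 99.9]
ee_rot: [-0.707, 0.707, 0.0, -0.001]
contact_force: [-0.2, -0.1, -3.5]
gripper_width: 23.1
grasp_force: 59.5
```

Call:
send_rows(
  series=[
    [[0, 0, -1], [0, 0, 0], 18],
    [[0, 0, 0], [0, 0, 0], 18],
    [[0, 0, 0], [0, 0, 0], 18],
  ],
)

```text
clock: 44.85
position: [555.9, 339.4, 100.9]
ee_rot: [-0.707, 0.707, 0.0, -0.0]
contact_force: [0.9, -0.1, -4.7]
gripper_width: 23.6
grasp_force: 59.2
```

Cap open to its stop. Now the slot 1 bottle at (468,393).

Call:
send_rows(
  series=[
    [[0, 0, 0.7], [0, 0, 0], 18],
    [[0, 0, 0], [0, 0, 0], 30],
    [[0, 0, 0], [0, 0, 0], 42],
    [[0, 0, 0], [0, 0, 0], 42],
    [[0, 0, -25], [0, 0, 0], 42],
    [[0, 0, -20], [0, 0, 0], 42],
    [[-27, 44, 0], [0, 0, 0], 42],
    [[-26, 44, 0], [0, 0, 0], 42],
  ],
)

```text
clock: 45.65
position: [471.1, 391.7, 147.0]
ee_rot: [-0.706, 0.708, 0.0, 0.002]
contact_force: [-0.9, 0.9, 0.4]
gripper_width: 42.0
grasp_force: 0.0
```

Call:
send_rows(
  series=[
    [[0, 0, 0], [0, 0, 0], 42],
    [[0, 0, 0], [0, 0, 0], 42],
    [[0, 0, 20], [0, 0, 0], 42],
    [[0, 0, 0], [0, 0, 0], 42],
    [[0, 0, 0], [0, 0, 0], 42],
  ],
)

```text
clock: 46.15
position: [471.4, 390.5, 125.5]
ee_rot: [-0.707, 0.708, -0.0, -0.0]
contact_force: [0.4, -0.5, -0.2]
gripper_width: 41.9
grasp_force: 0.0
```

Call:
send_rows(
  series=[
    [[-3, 3, 0], [0, 0, 0], 42],
    [[0, 0, 20], [0, 0, 0], 42],
    [[0, 0, 12], [0, 0, 0], 42],
    [[0, 0, 3], [0, 0, 0], 42],
    [[0, 0, 0], [0, 0, 0], 42],
    [[0, 0, 0], [0, 0, 0], 42],
  ],
)

```text
clock: 46.75
position: [468.0, 394.5, 91.3]
ee_rot: [0.707, -0.707, 0.0, -0.001]
contact_force: [0.6, 0.1, 0.5]
gripper_width: 41.5
grasp_force: 0.0
```

Call:
send_rows(
  series=[
    [[0, 0, 0], [0, 0, 0], 20],
    [[0, 0, 0], [0, 0, 0], 18],
    [[0, 0, 0], [0, 0, 0], 18],
    [[0, 0, 0], [0, 0, 0], 18],
    [[0, 0, 0], [0, 0, 0], 18],
  ],
)

```text
clock: 47.25
position: [468.2, 394.6, 91.7]
ee_rot: [0.707, -0.707, 0.0, -0.001]
contact_force: [0.7, -0.0, 5.4]
gripper_width: 23.2
grasp_force: 59.0
```

Call:
send_rows(
  series=[
    [[0, 0, -4], [0, 0, 0], 18],
    [[0, 0, -3], [0, 0, 0], 18],
    [[0, 0, -2], [0, 0, 0], 18],
    [[0, 0, 0], [0, 0, 0], 18],
    [[0, 0, 0], [0, 0, 0], 18],
  ],
)

```text
clock: 47.75
position: [467.1, 394.0, 99.4]
ee_rot: [-0.707, 0.707, 0.0, -0.001]
contact_force: [-0.4, 0.8, -1.0]
gripper_width: 23.2
grasp_force: 59.0
```

Call:
send_rows(
  series=[
    [[0, 0, -1.5], [0, 0, 0], 18],
    [[0, 0, 0], [0, 0, 0], 18],
    [[0, 0, 0], [0, 0, 0], 18],
  ],
)

```text
clock: 48.05
position: [467.2, 394.0, 100.9]
ee_rot: [-0.707, 0.707, 0.0, -0.0]
contact_force: [-1.5, 0.9, -1.6]
gripper_width: 23.4
grasp_force: 59.0
```

Call:
send_rows(
  series=[
    [[0, 0, -1.5], [0, 0, 0], 18],
    [[0, 0, 0], [0, 0, 0], 18],
    [[0, 0, 0], [0, 0, 0], 18],
  ],
)

```text
clock: 48.35
position: [467.4, 393.8, 102.2]
ee_rot: [-0.707, 0.707, -0.0, -0.0]
contact_force: [0.2, -0.1, -3.9]
gripper_width: 23.3
grasp_force: 59.3
```

Call:
send_rows(
  series=[
    [[0, 0, -0.7], [0, 0, 0], 18],
    [[0, 0, 0], [0, 0, 0], 18],
    [[0, 0, 0], [0, 0, 0], 18],
  ],
)

```text
clock: 48.65
position: [467.6, 394.1, 103.2]
ee_rot: [-0.707, 0.707, -0.0, -0.0]
contact_force: [0.2, 0.4, -4.5]
gripper_width: 23.0
grasp_force: 59.3
```

Open to its stop. Release, rise and clear the view, away from the tray.

Call:
send_rows(
  series=[
    [[0, 0, 0.8], [0, 0, 0], 18],
    [[0, 0, 0], [0, 0, 0], 30],
    [[0, 0, 0], [0, 0, 0], 42],
    [[0, 0, 0], [0, 0, 0], 42],
    [[0, 0, -30], [0, 0, 0], 42],
    [[0, 0, -40], [0, 0, 0], 42],
    [[0, 0, -40], [0, 0, 0], 42],
    [[45, -5, 0], [0, 0, 0], 42],
  ],
)

```text
clock: 49.45
position: [475.8, 354.8, 219.7]
ee_rot: [0.709, -0.705, 0.0, -0.008]
contact_force: [0.8, -1.3, 0.3]
gripper_width: 42.2
grasp_force: 0.0
```

Call:
send_rows(
  series=[
    [[45, -5, 0], [0, 0, 0], 42],
    [[45, -5, 0], [0, 0, 0], 42],
    [[45, -5, 0], [0, 0, 0], 42],
    [[45, -5, 0], [0, 0, 0], 42],
    [[45, -5, 0], [0, 0, 0], 42],
    [[45, -5, 0], [0, 0, 0], 42],
    [[45, -5, 0], [0, 0, 0], 42],
    [[0, 0, 0], [0, 0, 0], 42],
  ],
)

```text
clock: 50.25
position: [507.6, 30.1, 213.2]
ee_rot: [-0.705, 0.709, -0.0, 0.0]
contact_force: [-0.1, -0.1, 0.3]
gripper_width: 42.0
grasp_force: 0.0
```

Run:
```python
from h import *
im=get_image("scene"); s=get_image("side")
A=cv2.resize(im[100:200,270:390],(480,400),interpolation=cv2.INTER_CUBIC);B=cv2.resize(s[90:190,200:280],(320,400),interpolation=cv2.INTER_CUBIC)
C=cv2.resize(im[240:410,80:250],(400,200)); D=cv2.resize(s[170:420,100:420],(400,200))
cv2.imwrite("pics/c2.png",np.vstack([np.hstack([A,B]),np.hstack([C,D])])[:,:,::-1])
```

```text
(no output)
```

View pics/c2.png

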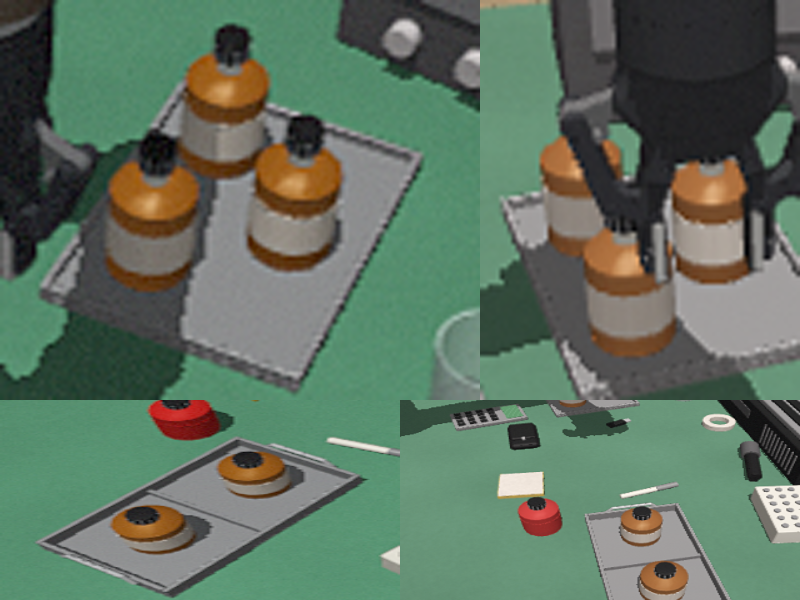

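All three tray bottles stand with their necks showing, so those caps are up. Both empties stand in their crate cells with caps shut, and the bystanders are in place.

```bash
python3 -c "
from bench import job_done; print(job_done())"
```

```text
the job is handed in; nothing more can be done
None
```

I've handed the job in (no verdict came back): all five caps were pressed home before any lift, the three full bottles stand in the solvent tray with caps up, and the two empties stand in the returns crate with caps shut.

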